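Press a lens barrel into the free V-nest of a gluing fixture

ROBOT

A 6-joint arm with a two-finger parallel gripper is mounted at the origin on a cart in front of the work surface, level with it; the furniture and walls round the work are solid. World frame = base frame: x ahead of the robot, y to its left, z up, the work surface at z = 0. Lengths are in m, angles in rad, forces in N, time in s.
With the tool pointing down it reaches from about 0.375 to 0.75 m from the base axis. Payload 9 kg.
Tool frame: the origin (TCP) lies midway between the tips of the shut fingers; the grasp point (between the pads) lies 19 mm behind it; z points along the fingers, y is the line along which they close (so a half turn about z gives the same grasp; the last joint's range is limited). The gripper opens to 85 mm and grips with 20 to 120 N. Pads are 22 mm wide; open, the fingers measure 114 mm over their backs; the gripper's body (76 mm by 85 mm) begins 54 mm behind the grasp point. The pads swing forward as they close: fully open they stand 13 mm farther back than shut.
Start: joints at [-1.343, 0.104, 0.097, 1.564, 0, 1.353], TCP at [0.259, -0.541, 0.231] pointing down, gripper open.
Joint ranges: [-2.99, 2.99], [-0.84, 1.86], [-1.1, 1.16], [-1.84, 2.11], [-1.51, 1.56], [-3.14, 3.14]. Speed limits (rad/s): [2.22, 2.22, 2.57, 3.14, 3.14, 3.14].

INTERFACE

Orientations are given as a unit quaternion [w, x, y, z].
In Python, from plant import bot gives the robot as it stands. Calls block until the motion is done:
- bot.reach(position, orientation): joint-space move of the TCP to a pose.
- bot.move_linear(position, orientation=None, vel=0.15, contact_N=None): straight line of the TCP; orientation=None keeps the orientation; vel is the mean speed in m/s. With contact_N (N) it stops when the force on the tool has changed by that much, and returns True; else False.
- bot.move_joints(angles): joint-space move.
- bot.gripper_to(opening, force=None): opening from 0.0 (shut) to 1.0 (fully open); force is the grip in N (None keeps the last); returns when the fingers have stopped.
- bot.wait(seconds).
- bot.inverse_kinematics(position, orientation): joint angles nearest the present ones, or None.
- bot.get_obs(): the state.
- bot.snapshot(name): name is "scene" or "top"; returns the picture (400x640x3 uint8, red, green, blue); there is no depth.
- bot.camera_model(name): a dict with "mtx" (3x3 intrinsics, pixels), "rvec" (rotation vector, rad) and "tvec" (3), from world to camera coordinates, as OpenCV has them. Camera axes: x right, y down, z forward; pixel columns grow to the right and rows downward; lengths in m; the calibration is good to about 2 mm. A picture is of the moment at which its call begins. camera_model takes no time and is no camera call.
A pose or a line that the arm cannot do raises bot.PlanningError and nothing moves.
- bot.hand_in(): hands the job in; it is judged then, once.
The state is a dict: "t": time; "qpos": joint angles; "qd": joint speeds; "tau": joint torques, N m; "tcp_pos": TCP position; "tcp_rot": TCP orientation; "force": force on the tool from outside, world axes, zero at the start; "moment": the same for the moment, N m; "grip_width": opening from 0.0 (shut) to 1.0 (fully open); "grasp_force": force on a finger pad.
Only numpy, scipy, OpenCV 4.12 (cv2) and the standard library are available. Lean on these libraries where they do the work, as an engineer would, in place of code of your own. Each camera call takes 0.05 s, during which the arm holds its last target. There are 200 camera calls.

TASK

The gluing fixture has two V-nests and one of them already carries a finished silver lens barrel: take the black lens barrel with the orange band from its cork rest and lay it, either way round, lengthwise centred in the empty nest. Then press it straight down with a gentle push of about 10 N so that it bears on both walls of the V, and finish while still holding it pressed there: do not let up at the end. Never force it, and leave the silver barrel and the loupe, clear box and watch movement lying nearby where they are.

Things in the scene. Friction and masses are not known exactly. Their poses are not given: they have to be found in the camera images.
- lens_barrel: loose black lens barrel with an orange band round its middle and glass at both ends: a plain cylinder of 32 mm diameter, 86 mm long, 70 to 140 g, lying level. Origin at its centre; x along its axis. It starts on a fixed cork rest (70 mm long, 26 mm wide, so narrower than the barrel, with two low rails against rolling) with its axis 26 mm above the worktop (a 2 mm thick paper mat lies round the rest)
- done_barrel: finished lens barrel, silver, of the same size, loose, lying in one of the two nests at the start (drawn at random). Origin at its centre, x along its axis. Must not be moved
- fixture: fixed blue base plate, 100 mm (its x) by 190 mm (its y), 12 mm thick, origin at the centre of its underside on the worktop. Two V-nests run parallel to its x, at y = +50 mm (left) and y = -50 mm (right). Each nest is a 90 degree V cut in two short steel cradles, 14 mm long, centred at x = -29 and +29 mm, with a 44 mm wide gap between them for the fingers, open down to the plate. Cradles stand 36 mm high and 45 mm wide (y)
- left_seat (a point): centre of a barrel seated in the left nest (fixture y = +50 mm), 43 mm above the worktop; x along the nest
- right_seat (a point): centre of a barrel seated in the right nest (fixture y = -50 mm), 43 mm above the worktop; x along the nest
- left_wall_l: fixed steel V wall on the left (+y) side of the left nest: one 45 degree face in two 14 mm long pieces, one in each cradle. Its origin is the fixture's top-view centre of that nest, at the fixture's underside. Rigid; at the end the barrel must bear on it with 2 to 30 N, never more than 40 N (a straight downward push F gives about 0.7 F on each of the two walls)
- left_wall_r: fixed steel V wall on the right (-y) side of the left nest: one 45 degree face in two 14 mm long pieces, one in each cradle. Its origin is the fixture's top-view centre of that nest, at the fixture's underside. Rigid; at the end the barrel must bear on it with 2 to 30 N, never more than 40 N (a straight downward push F gives about 0.7 F on each of the two walls)
- right_wall_l: fixed steel V wall on the left (+y) side of the right nest: one 45 degree face in two 14 mm long pieces, one in each cradle. Its origin is the fixture's top-view centre of that nest, at the fixture's underside. Rigid; at the end the barrel must bear on it with 2 to 30 N, never more than 40 N (a straight downward push F gives about 0.7 F on each of the two walls)
- right_wall_r: fixed steel V wall on the right (-y) side of the right nest: one 45 degree face in two 14 mm long pieces, one in each cradle. Its origin is the fixture's top-view centre of that nest, at the fixture's underside. Rigid; at the end the barrel must bear on it with 2 to 30 N, never more than 40 N (a straight downward push F gives about 0.7 F on each of the two walls)
- eye_loupe_0: loose black eye loupe, 36 mm wide, 27 mm high, origin under its centre; bystander
- clear_box_1: loose clear plastic box of small parts, 39 x 36 x 15 mm, origin under its centre; bystander
- movement: loose watch movement, brass-coloured disc, 41 mm wide, 9 mm high, origin under its centre; bystander
Things that resemble listed ones, but are neither listed nor needed, are in the scene too. Several things have the shape of the lens_barrel; the one meant has the colours described above.

How it is judged:
On the way:
1. the black barrel has been lifted clear of its cork rest (height (world z) of lens_barrel above 0.055 m), for 0.1 s.
At the end, for the whole second after the job is handed in: black barrel in the empty nest: within 10 mm of its seat point, at most 3 mm sideways or high, axis within 0.05 rad; 2 to 30 N on each of the nest's two walls, fingers pressing it with over 3 N; at rest; silver barrel within 6 mm, bystanders within 20 mm of their start (((distance between lens_barrel and left_seat below 0.01 m and z of lens_barrel in the frame of left_seat below 0.003 m and y of lens_barrel in the frame of left_seat between -0.003 and 0.003 m and contact force between lens_barrel and left_wall_l between 2 and 30 N and contact force between lens_barrel and left_wall_r between 2 and 30 N) or (distance between lens_barrel and right_seat below 0.01 m and z of lens_barrel in the frame of right_seat below 0.003 m and y of lens_barrel in the frame of right_seat between -0.003 and 0.003 m and contact force between lens_barrel and right_wall_l between 2 and 30 N and contact force between lens_barrel and right_wall_r between 2 and 30 N)) and angle between the x axis of lens_barrel and the x axis of fixture, either way round below 0.05 rad and contact force between lens_barrel and the fingers above 3 N and linear speed of lens_barrel below 0.02 m/s and distance of done_barrel from where it was at the start of the episode below 0.006 m and distance of each of eye_loupe_0, clear_box_1, movement from where it was at the start of the episode below 0.02 m); the arm keeps its last pose, push and grip.
It fails at once if the silver barrel is moved more than 6 mm (distance of done_barrel from where it was at the start of the episode above 0.006 m).
It fails at once if the black barrel is forced or dropped onto a wall of a nest with more than 40 N (contact force between lens_barrel and left_wall_l above 40 N or contact force between lens_barrel and left_wall_r above 40 N or contact force between lens_barrel and right_wall_l above 40 N or contact force between lens_barrel and right_wall_r above 40 N).
It fails at once if a bystander (loupe, clear box, movement) is moved more than 20 mm (distance of any of eye_loupe_0, clear_box_1, movement from where it was at the start of the episode above 0.02 m).
It also fails if it takes over 56 s, if anything falls off the work surface, if the arm or the gripper's body presses on something with over 40 N, if the wrist force passes 120 N, or if a joint passes its speed limit or range.

## Working session

There is one attempt and no reset: what is moved stays moved. The work goes in short steps, each a Python script; the robot and the scene stay as the last script left them, time stands still between calls to the robot, and variables do not carry over. Pictures are saved under pics/ and viewed, at most 10 in all, crops included, and the job is handed in when it is done.

```bash
mkdir -p pics; ls; python3 - <<'E'
from plant import bot
import cv2
for n in("top","scene"):
    cv2.imwrite(f"pics/{n}0.png",bot.snapshot(n)[:,:,::-1])
    m=bot.camera_model(n);print(n,m)
print(bot.get_obs())
E
```

```text
pics
top {'mtx': array([[367.10571728,   0.        , 321.5008546 ],
       [  0.        , 367.10571728, 197.48874177],
       [  0.        ,   0.        ,   1.        ]]), 'rvec': array([ 2.13937291, -2.08592847,  0.2022022 ]), 'tvec': array([0.28771205, 0.54192605, 0.88722972])}
scene {'mtx': array([[427.37039951,   0.        , 323.53383242],
       [  0.        , 427.37039951, 199.87854512],
       [  0.        ,   0.        ,   1.        ]]), 'rvec': array([ 0.89758753, -2.38514661,  1.20295432]), 'tvec': array([0.60648734, 0.11848827, 1.09570505])}
{'t': 0.1, 'qpos': array([-1.34264943e+00,  1.04654768e-01,  9.65736805e-02,  1.56390575e+00,
       -9.96629502e-06,  1.35310413e+00]), 'qd': array([-0.00019658, -0.00023424,  0.00360439, -0.00028712,  0.00026944,
        0.00133025]), 'tau': array([ 8.33363127e-03, -5.58214474e+01,  5.04712737e+01,  1.34564016e-02,
       -2.36441128e-04, -8.54186567e-06]), 'tcp_pos': array([ 0.25867144, -0.54105333,  0.23060586]), 'tcp_rot': array([-5.95223170e-04,  9.75255986e-01,  2.21077829e-01, -8.09468128e-06]), 'force': array([ 0.12966364, -1.05586211, -0.78099228]), 'moment': array([-0.05012858,  0.00891719,  0.00202667]), 'grasp_force': 0.0, 'grip_width': 1.0018967285559581}
```

View pics/top0.png

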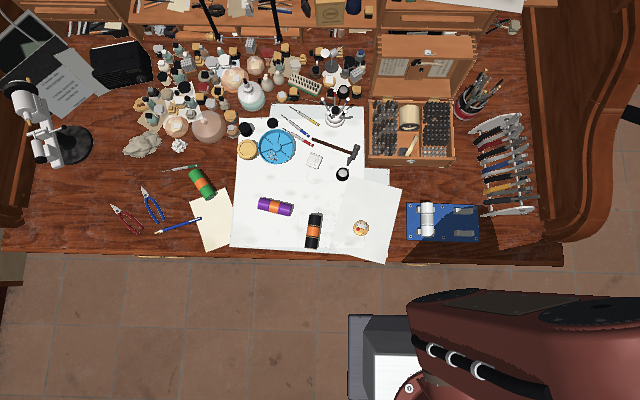

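View pics/scene0.png

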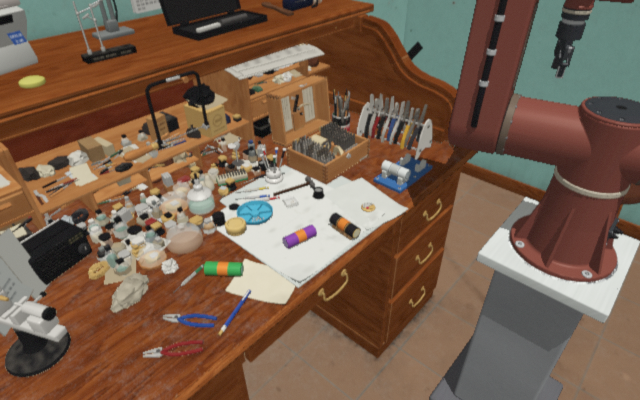

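The top view shows three banded barrels: black/orange at (314,231), purple/orange at (275,206) and green/orange at (201,183). The black one fits the description. The fixture is at about (443,222), with silver in the left nest (427,218) and the right nest (464,222) empty. The bystanders are the loupe (342,174), clear box (315,160) and movement (361,228).

```bash
cat >h.py <<'E'
import numpy as np,cv2
from plant import bot
def cam(n):
    m=bot.camera_model(n);R=cv2.Rodrigues(m["rvec"])[0];return m["mtx"],R,np.ravel(m["tvec"])
def ray(n,px,z):
    K,R,t=cam(n);px=np.atleast_2d(np.array(px,float));C=-R.T@t
    d=(R.T@np.linalg.inv(K)@np.c_[px,np.ones(len(px))].T).T
    return C+d*((z-C[2])/d[:,2])[:,None]
def proj(n,P):
    m=bot.camera_model(n);return cv2.projectPoints(np.atleast_2d(np.array(P,float)),m["rvec"],m["tvec"],m["mtx"],None)[0][:,0]
def rot(yaw): # tool down, tool y axis at angle yaw in world
    # Rz(a)*Rx(pi): tool y -> Rz(a)*(0,-1,0)
    a=yaw+np.pi/2; return np.array([0,np.cos(a/2),np.sin(a/2),0])
E
python3 - <<'E'
from h import *
for n,(x0,y0,x1,y1),(fx0,fy0,fx1,fy1) in(("top",(295,205,335,260),(395,195,490,250)),("scene",(322,205,366,245),(365,150,440,195))):
    K,R,t=cam(n);print(n,"C",-R.T@t)
    im=cv2.imread(f"pics/{n}0.png");hsv=cv2.cvtColor(im,cv2.COLOR_BGR2HSV)
    H,S,V=cv2.split(hsv)
    def big(m,b):
        z=np.zeros_like(m,np.uint8);z[b[1]:b[3],b[0]:b[2]]=m[b[1]:b[3],b[0]:b[2]]
        k,l,s,c=cv2.connectedComponentsWithStats(z);i=1+np.argmax(s[1:,4]);return (l==i).astype(np.uint8),c[i],s[i]
    o,c,s=big((H>5)&(H<20)&(S>150)&(V>120),(x0,y0,x1,y1));print("orange",c,s,ray(n,c,.042),ray(n,c,.026))
    b,c,s=big(((V<90))|((H>5)&(H<20)&(S>150)),(x0,y0,x1,y1))
    r=cv2.minAreaRect(cv2.findContours(b,0,1)[0][0]);bp=cv2.boxPoints(r);print("barrel",r,ray(n,bp,.026).round(4).tolist(),ray(n,[c],.026))
    f,c,s=big((H>100)&(H<125)&(S>120)&(V>40),(fx0,fy0,fx1,fy1))
    r=cv2.minAreaRect(cv2.findNonZero(f));bp=cv2.boxPoints(r);print("fix",r,bp.tolist(),ray(n,bp,.012).round(4).tolist(),ray(n,[r[0]],.012))
im=cv2.imread("pics/top0.png")
cv2.imwrite("pics/c1.png",np.hstack([cv2.resize(im[200:260,290:340],None,fx=7,fy=7,interpolation=2)[:420],cv2.resize(im[190:250,396:442+46],None,fx=4.5,fy=7,interpolation=2)]))
E
```

```text
top C [0.34807935 0.29102802 0.97866343]
orange [312.56756757 230.86486486] [307 226  13  11 111] [[0.44952571 0.32205072 0.042     ]] [[0.45125861 0.32258065 0.026     ]]
barrel ((312.6299743652344, 231.08998107910156), (12.303659439086914, 33.65828323364258), 8.130102157592773) [[0.4094, 0.343, 0.026], [0.4965, 0.3336, 0.026], [0.4927, 0.3015, 0.026], [0.4057, 0.3115, 0.026]] [[0.45050884 0.32227549 0.026     ]]
fix ((441.9972229003906, 222.11245727539062), (72.92721557617188, 37.1134033203125), 1.432096242904663) [[405.08123779296875, 239.75205993652344], [406.0087890625, 202.65025329589844], [478.9132080078125, 204.4728546142578], [477.98565673828125, 241.5746612548828]] [[0.4356, 0.0798, 0.012], [0.5347, 0.0754, 0.012], [0.5345, -0.1187, 0.012], [0.4356, -0.1105, 0.012]] [[ 0.48460233 -0.01857738  0.012     ]]
scene C [-0.08369471  1.00804875  0.74784278]
orange [341.82417582 223.36263736] [337 218  12  13  91] [[0.44813899 0.33684052 0.042     ]] [[0.46019456 0.32162561 0.026     ]]
barrel ((342.8076477050781, 224.5384521484375), (29.12175941467285, 11.094003677368164), 33.6900634765625) [[0.4948, 0.3391, 0.026], [0.5083, 0.2978, 0.026], [0.4163, 0.3086, 0.026], [0.4058, 0.3477, 0.026]] [[0.4560718  0.32373793 0.026     ]]
fix ((403.84759521484375, 175.6109161376953), (24.738052368164062, 57.072383880615234), 62.7004280090332) [[372.8167724609375, 177.70745849609375], [423.532470703125, 151.5316162109375], [434.87841796875, 173.51437377929688], [384.1627197265625, 199.69021606445312]] [[0.5398, 0.072, 0.012], [0.5049, -0.1736, 0.012], [0.406, -0.0761, 0.012], [0.4466, 0.1443, 0.012]] [[ 0.47332183 -0.00155982  0.012     ]]
```

View pics/c1.png

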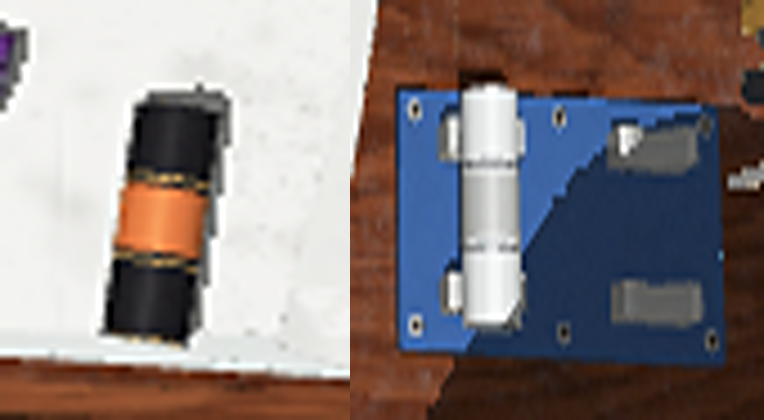

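The crop confirms that this is the black barrel with the orange band and that the right nest is empty. Next I refine the fixture pose metrically and move above the barrel.

```bash
python3 - <<'E'
from h import *
im=cv2.imread("pics/top0.png");H,S,V=cv2.split(cv2.cvtColor(im,cv2.COLOR_BGR2HSV))
m=((H>95)&(H<130)&(S>110)&(V>30)).astype(np.uint8);z=np.zeros_like(m);z[198:246,400:484]=m[198:246,400:484]
k,l,s,c=cv2.connectedComponentsWithStats(z);i=1+np.argmax(s[1:,4])
p=cv2.convexHull(cv2.findNonZero((l==i).astype(np.uint8)))[:,0]
w=ray("top",p,.012);r=cv2.minAreaRect((w[:,:2]*1000).astype(np.float32));print(r)
# steel cradles in the right nest (low saturation, dark grey)
m=((S<60)&(V>60)).astype(np.uint8);z[:]=0;z[198:246,450:478]=m[198:246,450:478]
k,l,s,c=cv2.connectedComponentsWithStats(z)
for j in range(1,k):
    if s[j,4]>20: print("cradle",s[j],c[j],ray("top",c[j],.03))
b=np.array([.450,.3223]);q=rot(-.11+np.pi/2);q2=rot(-.11-np.pi/2)
for Q in(q,q2): print(bot.inverse_kinematics([*b,.15],Q),bot.inverse_kinematics([.4845,-.0685,.15],rot(-.04+np.pi/2) if Q is q else rot(-.04-np.pi/2)))
E
```

```text
((484.8462219238281, -18.768699645996094), (189.5896453857422, 99.50196838378906), 89.95913696289062)
cradle [453 207  22   8 121] [463.04958678 210.76859504] [[ 0.5132919  -0.06882366  0.03      ]]
cradle [454 230  20   7 110] [463.44545455 232.89090909] [[ 0.45541779 -0.0669362   0.03      ]]
[ 0.3851961  -0.03767809 -0.19472981  1.41374461  0.          0.4951961 ] [-0.40850885 -0.23838169 -0.37857137  1.43060665  0.         -0.36850885]
[ 0.3851961  -0.03767809 -0.19472981  1.41374461  0.         -2.64639656] [-0.40850885 -0.23838169 -0.37857137  1.43060665  0.          2.7730838 ]
```

```bash
python3 - <<'E'
from h import *
im=cv2.imread("pics/top0.png");H,S,V=cv2.split(cv2.cvtColor(im,cv2.COLOR_BGR2HSV))
def line(pts,z):
    w=ray("top",pts,z)[:,:2].astype(np.float32);v=cv2.fitLine(w,cv2.DIST_HUBER,0,.001,.001).ravel();return np.arctan(v[1]/v[0]) if abs(v[0])>abs(v[1]) else np.arctan(-v[0]/v[1]),v[2:]
blue=(H>95)&(H<130)&(S>110)&(V>30)
print("left",line([(np.where(blue[r,398:420])[0][0]+398,r) for r in range(206,237)],.012))
print("right",line([(np.where(blue[r,470:484])[0][-1]+470,r) for r in range(209,238)],.012))
print("bottom",line([(c,np.where(blue[225:250,c])[0][-1]+225) for c in range(410,474)],.012))
print("top",line([(c,np.where(blue[196:215,c])[0][0]+196) for c in [*range(410,418),*range(436,465)]],.012))
sil=(S<60)&(V>120)
print("silver",line([(np.where(sil[r,415:440])[0].mean()+415,r) for r in range(214,228)],.05))
b=np.array([.450,.3223]);q=rot(-.11+np.pi/2)
bot.gripper_to(.8,40)
bot.reach([*b,.16],q)
bot.move_linear([*b,.06],vel=.12)
cv2.imwrite("pics/s1.png",bot.snapshot("scene")[170:270,270:410,::-1].repeat(4,0).repeat(4,1))
cv2.imwrite("pics/t1.png",bot.snapshot("top")[:,:,::-1])
print(bot.get_obs()["t"],bot.get_obs()["tcp_pos"])
E
```

```text
left (np.float32(0.024345048), array([0.49041963, 0.0747464 ], dtype=float32))
right (np.float32(-0.011054197), array([ 0.48605907, -0.11217136], dtype=float32))
bottom (np.float32(-0.00997086), array([ 0.43697792, -0.00129645], dtype=float32))
top (np.float32(-0.002640442), array([0.5339716 , 0.01015723], dtype=float32))
silver (np.float32(-0.041722972), array([0.48063996, 0.03168399], dtype=float32))
4.6083 [0.45071346 0.322597   0.06109222]
```

View pics/s1.png

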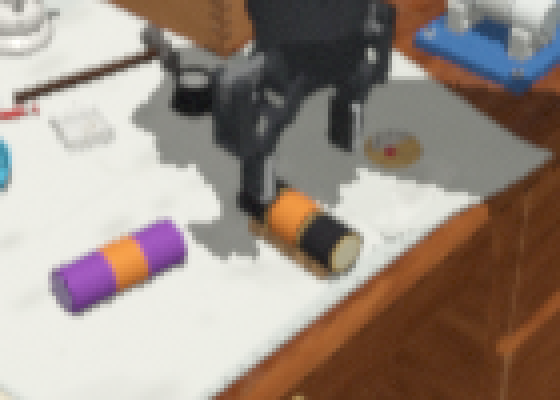

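The fingers (crop 260,190 and 345,135) straddle the barrel about its orange band, and nothing is in the way. I descend, grip and lift.

```bash
python3 - <<'E'
from h import *
b=np.array([.450,.3223])
print("hit",bot.move_linear([*b,.010],vel=.06,contact_N=8))
bot.gripper_to(0,40);o=bot.get_obs();print(o["tcp_pos"],o["grip_width"],o["grasp_force"],o["force"])
bot.move_linear([*b,.15],vel=.1);o=bot.get_obs();print(o["grip_width"],o["grasp_force"],o["force"])
bot.reach([.4845,-.0688,.15],rot(-.006+np.pi/2))
bot.move_linear([.4845,-.0688,.08],vel=.1);bot.wait(.3)
o=bot.get_obs();print(o["t"],o["tcp_pos"],o["force"])
for n,(a,b,c,d) in(("top",(180,280,390,500)),("scene",(100,210,340,460))):
    p=bot.snapshot(n)[:,:,::-1];cv2.imwrite(f"pics/{n}2.png",p);cv2.imwrite(f"pics/{n}2c.png",cv2.resize(p[a:b,c:d],None,fx=5,fy=5,interpolation=2))
E
```

```text
hit False
[0.45044762 0.32273937 0.01059865] 0.3640193498713533 39.65716481208801 [-0.15003472  2.01504974  4.33818217]
0.360791350904848 39.591625928878784 [ 0.21243476 -0.24658251 -1.04155341]
10.175 [ 0.48477379 -0.06894123  0.08044426] [ 0.44201097 -0.07505124 -1.60239397]
```

View pics/top2c.png

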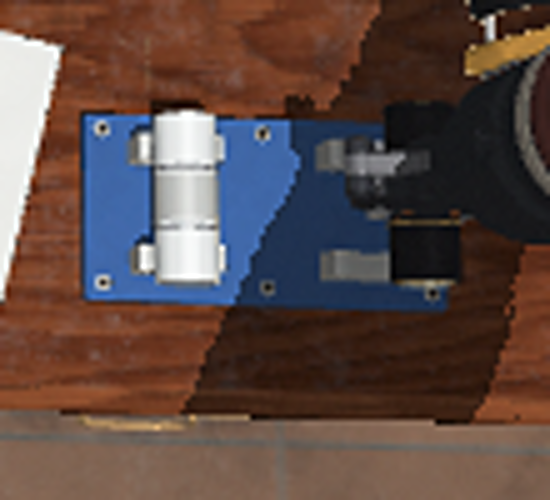

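View pics/scene2c.png

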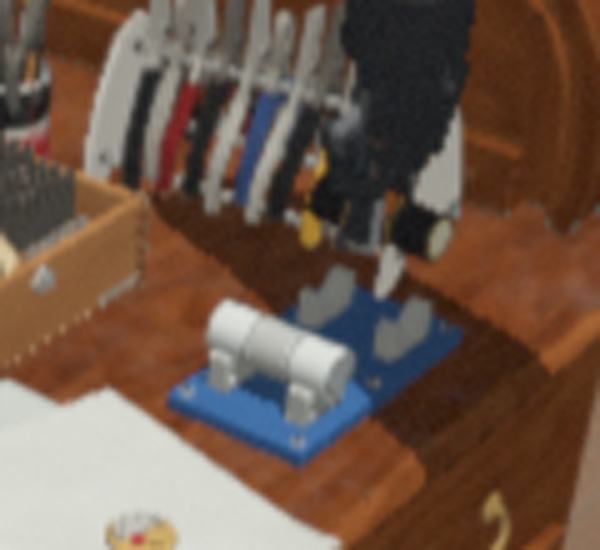

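Both views show the barrel held level above the right nest. In the top crop, its near end is at about (425,280) and the cradles are at about (355,155) and (355,265). I check the held barrel's axial position and lateral offset numerically.

```bash
python3 - <<'E'
from h import *
o=bot.get_obs();t=o["tcp_pos"];ax=t[2]+.0155
im=cv2.imread("pics/top2.png");V=im.max(2)
print("pred end bottom/top", proj("top",[[t[0]-.043,t[1],ax-.016],[t[0]-.043,t[1],ax+.016],[t[0]-.043,t[1]+.016,ax],[t[0]-.043,t[1]-.016,ax]]).round(1).tolist())
print("pred band edges top surface",proj("top",[[t[0]-.0125,t[1],ax+.016]]).round(1).tolist())
print("col475",V[220:245,475].tolist());print("row231",V[231,462:490].tolist())
print("cradle pred front",proj("top",[[.4845-.036,-.0688+.0225,.036],[.4845-.036,-.0688-.0225,.036],[.4845-.022,-.0688+.0225,.036]]).round(1).tolist())
i0=cv2.imread("pics/top0.png").max(2);print(i0[234,448:480].tolist(),i0[224:242,456].tolist())
E
```

```text
pred end bottom/top [[472.1, 236.4], [477.5, 235.2], [468.1, 235.7], [481.5, 236.0]]
pred band edges top surface [[476.8, 222.3]]
col475 [26, 26, 27, 23, 79, 20, 21, 23, 23, 21, 22, 20, 21, 23, 22, 17, 153, 122, 86, 105, 78, 81, 41, 57, 49]
row231 [99, 99, 101, 101, 101, 106, 8, 17, 17, 19, 20, 19, 20, 20, 25, 23, 22, 19, 18, 20, 43, 52, 50, 45, 44, 43, 44, 45]
cradle pred front [[456.4, 235.1], [474.0, 235.6], [456.1, 229.7]]
[78, 79, 79, 77, 78, 77, 86, 83, 81, 110, 104, 102, 96, 96, 95, 93, 95, 96, 96, 97, 95, 94, 94, 93, 107, 106, 87, 77, 77, 79, 81, 55] [77, 78, 78, 77, 77, 76, 81, 76, 80, 80, 81, 89, 79, 78, 78, 78, 81, 74]
```

The barrel end and sides, and the cradle, match prediction within about 1 px. I lower gently, using force feedback.

```bash
python3 - <<'E'
from h import *
P=np.array([.4845,-.0688])
bot.move_linear([*P,.036],vel=.08);bot.wait(.3);f0=bot.get_obs()["force"];print(f0)
print("hit",bot.move_linear([*P,.022],vel=.01,contact_N=4));bot.wait(.3)
o=bot.get_obs();print(o["t"],o["tcp_pos"],o["force"]-f0,o["moment"])
E
```

```text
[ 1.01250141  0.12333917 -0.87790955]
hit True
12.4417 [ 0.48449764 -0.06903277  0.02757894] [ 0.73033975 -2.64946081  6.20640741] [-0.41622448 -0.33409951 -0.0571788 ]
```

Contact came at the expected height. Fy shows the left wall loaded more, so I servo to Fy≈0 and Fz≈10.

```bash
python3 - <<'E'
from h import *
f0=np.array([1.01,.12,-.88])
def F():
    return np.mean([(bot.wait(.05),bot.get_obs()["force"])[1] for _ in range(4)],0)-f0
x=.4845;y,z=-.0688,bot.get_obs()["tcp_pos"][2]
f=F();print(f)
for k in range(16):
    if abs(f[1])<1.2 and 9<f[2]<12: break
    y+=np.clip(f[1]*.0001,-.0003,.0003); z-=np.clip((10.5-f[2])*.00006,-.0003,.0003)
    bot.move_linear([x,y,z],vel=.005);f=F();print(round(y,5),round(z,5),f.round(2))
    if f[2]>22:break
o=bot.get_obs();print(o["t"],o["tcp_pos"],o["grasp_force"],o["grip_width"],o["moment"])
E
```

```text
[ 0.46899665 -3.4914819   5.77290159]
-0.0691 0.0273 [-1.55 -2.01  6.58]
-0.0693 0.02706 [-0.99 -1.94  6.78]
-0.0695 0.02684 [-1.87 -1.49  7.83]
-0.06964 0.02668 [-2.46 -0.13  9.6 ]
14.5083 [ 0.48457771 -0.06949786  0.02710815] 40.49561262130737 0.35858028785431356 [ 0.06843001  0.23037119 -0.04368031]
```

Forces are balanced at Fz≈9.6 and Fy≈0. One last look and a stability check before handing in.

```bash
python3 - <<'E'
from h import *
bot.wait(1);o=bot.get_obs();print(o["t"],o["force"]-[1.01,.12,-.88],o["tcp_pos"],o["grasp_force"])
p=bot.snapshot("top")[180:270,390:500,::-1];q=bot.snapshot("scene")[110:200,350:460,::-1]
cv2.imwrite("pics/end.png",cv2.resize(np.vstack([p,q]),None,fx=3.3,fy=3.3,interpolation=2))
E
```

```text
15.5083 [-2.97045925 -0.10175099  9.98178191] [ 0.48457069 -0.06947959  0.02710581] 40.49587368965149
```

View pics/end.png

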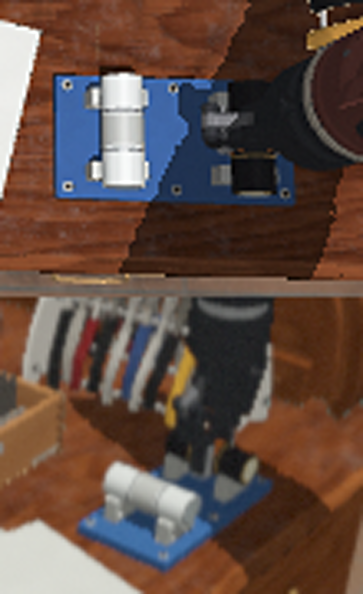

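Both views show the barrel in the right nest and the silver one untouched. I check its apparent sideways offset from the cradle numerically before handing in.

```bash
python3 - <<'E'
from h import *
im=bot.snapshot("top")[:,:,::-1];V=im.max(2);print(V[231:233,450:484].tolist())
K,R,t=cam("top");C=-R.T@t
def sil(y,z,x=.455):
    d=np.array([y-C[1],z-C[2]]);L=np.hypot(*d);n=np.array([-d[1],d[0]])/L
    # tangent points
    s=.016/L;c=np.sqrt(1-s*s);u=d/L
    pts=[np.array([y,z])-.016*s*u+sg*.016*c*n for sg in(1,-1)]
    return proj("top",[[x,*p] for p in pts]).round(1).tolist()
for y,z in((-.0688,.043),(-.0695,.043),(-.072,.043)):print(y,sil(y,z))
print("cradle",proj("top",[[.455,-.0688+.0225,.036],[.455,-.0688-.0225,.036]]).round(1).tolist())
print("silver",sil(.0312,.043),proj("top",[[.455,.0312+.0225,.036],[.455,.0312-.0225,.036]]).round(1).tolist(),im[231:232,412:440].max(2).tolist())
E
```

```text
[[79, 80, 80, 80, 90, 86, 77, 109, 106, 106, 12, 17, 18, 20, 19, 20, 22, 22, 23, 23, 20, 19, 15, 65, 84, 79, 79, 80, 84, 61, 56, 52, 54, 45], [82, 78, 79, 78, 88, 84, 81, 108, 107, 105, 9, 14, 18, 21, 20, 20, 21, 23, 25, 20, 18, 18, 16, 67, 84, 78, 79, 79, 85, 52, 62, 62, 61, 62]]
-0.0688 [[459.4, 232.6], [472.9, 232.4]]
-0.0695 [[459.7, 232.6], [473.2, 232.5]]
-0.072 [[460.6, 232.7], [474.2, 232.5]]
cradle [[456.2, 232.6], [473.9, 233.1]]
silver [[420.2, 231.6], [433.3, 231.5]] [[417.2, 231.6], [434.7, 232.1]] [[171, 167, 170, 147, 103, 95, 238, 225, 187, 141, 192, 219, 230, 232, 239, 248, 249, 245, 232, 233, 220, 182, 232, 149, 173, 173, 171, 177]]
```

The silhouette (459.5–472.8 px) matches a barrel seated in the nest, so I hand in.

```bash
python3 -c "
from plant import bot
print(bot.get_obs()['force']);print(bot.hand_in())"
```

```text
[-0.32698045 -0.1467582   8.74068375]
the job is handed in; nothing more can be done
None
```

I laid the black barrel in the empty right nest and handed the job in while still pressing it down with about 10 N, balanced on both walls; the silver barrel looked unmoved in the last pictures, the arm kept clear of the bystanders, and no verdict came back.

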